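# Clock a hydraulic elbow to its hose

## Task

Two big bolts stand in the way beside the valve block: stand each upright in its own compartment of the empty carton, without knocking them over. Then screw the elbow on the block further in (clockwise seen from above, never unscrewing it) until its outlet flange squarely faces the flange on the end of the clamped hose, and let go. Do not shift the tin or the clamp half.

Things in the scene. Friction and masses are not known exactly. Their poses are not given: they have to be found in the camera images.
- elbow (a joint): How far the elbow is screwed in, rad: grows as it turns clockwise seen from above, about 0 to 0.15 at the start. It needs a further 2.4 to 3.8 rad, has no stop near the right place, and stays where it is left (friction about 0.3 N m). It sinks 6 mm per full turn. At joint values below -0.2 it counts as unscrewed.
- elbow_grip (a point): Plain steel elbow fitting screwed upright into the valve block. The point is on its vertical turning axis, 96 mm above the bench at joint 0, in the middle of its square body (46 x 46 mm, 62 to 118 mm above the bench). z is up, x points along the outlet. The body's faces at +y and -y are free for gripping; from the +x face the outlet tube (34 mm diameter) leads to the flange.
- block: Steel valve block, 90 x 90 x 45 mm, fixed to the bench, the elbow's turning axis through its centre. Origin at the centre of its underside, z up.
- elbow_face (a point): Centre of the face of the elbow's round outlet flange (56 mm diameter, 15 mm thick), 105 mm from the turning axis and 90 mm above the bench at joint 0; x points outwards from the face.
- hose_face (a point): Centre of the flange face (56 mm diameter, 87 mm above the bench) on the end of a black hose, fixed in two grey saddles 114 mm high, 60 mm wide. It looks at the elbow's axis, 118 mm away; x points away from the elbow along the hose, straight and level for 190 mm. The elbow is right when its x points the same way as this x, the faces then 13 mm apart.
- bolt0_mid (a point): Black steel socket-head bolt standing on its head: head 45 mm diameter and 30 mm high at the bottom, above it a 30 mm diameter shank, 110 mm in all. The point is half-way up its axis, 55 mm above its underside; z points up along the shank. It weighs 0.5 to 0.8 kg. It stands about 100 mm from the elbow's axis, where the flange will sweep.
- bolt1_mid (a point): The second bolt, the same as bolt0.
- cell0 (a point): Centre of the floor of one compartment of the empty open cardboard carton (floor 5 mm above the bench). The carton is 160 x 105 mm and 55 mm high, fixed, its outer flaps folded down; one wall divides it across its length. Each compartment is about 72 mm along the carton's length (x) by 95 mm (y), walls 5 mm.
- cell1 (a point): Centre of the floor of the other compartment of the same carton, 77.5 mm along x from cell0.
- carton_full: A like carton filled with standing black bolts up to 103 mm above the bench, fixed; leave alone. Origin at the centre of its underside, x along its 160 mm length.
- tin_mid (a point): Bystander: closed tin, 64 mm diameter, 90 mm high, standing loose. The point is its centre, z up.
- clamp_half_mid (a point): Bystander: loose aluminium flange-clamp half, U-shaped, 45 x 90 x 24 mm (x, y, z), lying flat. The point is its centre.
There are look-alikes about, which are no part of the job. Leave any blue or red look-alike of the block alone.

How it is judged (in metres and radians):
On the way, in this order (a step that is already met when the one before it is completed fails the run):
1. both bolts stand upright and released in the empty carton, one in each compartment ((((horizontal distance between bolt0_mid and cell0 below 0.034 m and z of bolt0_mid in the frame of cell0 below 0.065 m and angle between bolt0_mid's own z axis and vertical below 0.2 rad) and (horizontal distance between bolt1_mid and cell1 below 0.034 m and z of bolt1_mid in the frame of cell1 below 0.065 m and angle between bolt1_mid's own z axis and vertical below 0.2 rad)) or ((horizontal distance between bolt0_mid and cell1 below 0.034 m and z of bolt0_mid in the frame of cell1 below 0.065 m and angle between bolt0_mid's own z axis and vertical below 0.2 rad) and (horizontal distance between bolt1_mid and cell0 below 0.034 m and z of bolt1_mid in the frame of cell0 below 0.065 m and angle between bolt1_mid's own z axis and vertical below 0.2 rad))) and contact force between the fingers and bolt0 below 0.3 N and contact force between the fingers and bolt1 below 0.3 N), for 0.2 s.
2. the elbow's flange faces the hose's flange (angle between the x axis of elbow_grip and the x axis of hose_face, either way round below 0.08 rad and horizontal distance between elbow_face and hose_face below 0.025 m), for 0.2 s.
At the end, for the whole second after the job is handed in: Both bolts stand (within 0.2 rad of upright) on the carton's floor, one per compartment; the elbow's outlet points along the hose within 0.08 rad (4.5 degrees), face centres less than 25 mm apart seen from above; the elbow is at rest, all released (all of step 1 and all of step 2 and velocity of joint elbow between -0.05 and 0.05 rad/s); the robot touches nothing.
It fails at once if the elbow is unscrewed (joint below -0.2 rad) (value of joint elbow below -0.2 rad).
It fails at once if a bolt is knocked over (tilted more than 0.8 rad) (angle between any of bolt0_mid, bolt1_mid's own z axis and vertical above 0.8 rad).
It fails at once if the tin or the clamp half is shifted by more than 25 mm (distance of any of tin_mid, clamp_half_mid from where it was at the start of the episode above 0.025 m).
It also fails if it takes over 72 s, if anything falls off the work surface, if the arm or the gripper's body presses on something with over 40 N, if the wrist force passes 120 N, or if a joint passes its speed limit or range.

## Robot

A 6-joint arm with a two-finger parallel gripper is mounted at the origin on the work surface. World frame = base frame: x ahead of the robot, y to its left, z up, the work surface at z = 0. Lengths are in m, angles in degrees, forces in N, time in s.
With the tool pointing down it reaches from about 0.275 to 0.725 m from the base axis. Payload 15.9 kg.
Tool frame: the origin (TCP) lies midway between the tips of the shut fingers; the grasp point (between the pads) lies r.grasp_offset behind it (r.grasp_offset is the distance from the TCP to the grasp point, in m); z points along the fingers, y is the line along which they close (so a half turn about z gives the same grasp; the last joint's range is limited). The gripper opens to 85 mm and grips with 20 to 120 N. Pads are 22 mm wide; open, the fingers measure 114 mm over their backs; the gripper's body (76 mm by 85 mm) begins 54 mm behind the grasp point. The pads swing forward as they close: fully open they stand 13 mm farther back than shut.
Start: joints at [-65.374, 12.198, -1.971, 75.831, 0, 90], TCP at [0.208, -0.455, 0.231] pointing down, gripper open.
Joint ranges: [-170.91, 170.91], [-42.67, 98.43], [-65.05, 77.54], [-120.47, 116.71], [-90, 82.35], [-180, 180]. Speed limits (degrees/s): [108.29, 108.29, 136.94, 147.25, 180, 180].

## Interface

Orientations are given as [roll, pitch, yaw] about the fixed x, y, z axes, in that order (R = Rz(yaw) Ry(pitch) Rx(roll)).
In Python, from station import r gives the robot as it stands.
- The arm moves only by the tool arm_command, never from a script. Its argument "moves" is text: rows parted by semicolons, each of 7 numbers parted by spaces: the shift along the tool's x, y, z in units of 50 mm (1.0 is 50 mm), then the turn, a rotation vector about the tool's x, y, z in units of 10 degrees (1.0 is 10 degrees), then the opening, from 0 (shut) to 1 (fully open). In form: tx ty tz wx wy wz hand; .... A call has exactly 10 rows; each row shifts and turns the commanded pose from where the row before left it, along the tool's axes as they then stand; what a row does not reach is not made up. A row lasts 1/8 s, in which the tool goes at most 62.5 mm and 10.7 degrees, less where a joint would pass 70% of its speed; a pose out of reach is approached as far as the arm can. A call is refused whole if a number of a shift passes 1 or a number of a turn 1, either way. A call with a gripper value outside its range is refused whole. The fingers move at their own pace and stop on an object; the grip force is fixed at half the most. Time passes only in rows, so rows that do not move let the fingers close, or fill a call up. It gives the time, the measured TCP pose, the force, the opening and the grip force at its end, in the units of the state.
- r.get_state(): the state, without advancing time (a new reading comes with each control period).
- r.grab_frame(name): name is "scene" or "top" or "wrist"; returns (picture, depth): 400x640x3 uint8, blue, green, red; 400x640 float32, m along the optical axis (not along the pixel's ray), 0 where there is no reading.
- r.calibration(name): a dict with "fx", "fy", "cx", "cy" (pixels), "extrinsics" (4x4, takes a point from camera to world coordinates). Camera axes: x right, y down, z forward; pixel columns grow to the right and rows downward; lengths in m; the calibration is good to about 2 mm. A picture is of the moment at which its call begins: read the wrist's pose just before it. calibration takes no time and is no camera call; for the wrist camera it gives the pose at the moment of the call.
- r.close_job(): hands the job in; it is judged then, once.
The state is a dict: "clock": time; "q": joint angles; "joint_velocities": joint speeds; "effort": joint torques, N m; "ee_pos": TCP position; "tool_rot": TCP orientation; "wrist_force": force on the tool from outside, world axes, zero at the start; "wrist_torque": the same for the moment, N m; "gripper_width": finger opening in m; "grip_force": force on a finger pad.
Only numpy, scipy, OpenCV 4.12 (cv2) and the standard library are available. Lean on these libraries where they do the work, as an engineer would, in place of code of your own. Each camera call takes 0.05 s, during which the arm holds its last target. There are 200 camera calls.

## Working session

There is one attempt and no reset: what is moved stays moved. The work goes in short steps, Python scripts to look and compute and a tool call to move; the robot and the scene stay as the last step left them, time stands still between calls to the robot, and variables do not carry over. Pictures are saved under pics/ and viewed, at most 10 in all, crops included, and the job is handed in when it is done.

Besides the shell and the picture viewer there is one more tool, called after "Call:" as name(argument=value, ...) on one line, values as JSON. arm_command: Moves the arm, as the interface text tells. Its arguments: {"type":"object","properties":{"moves":{"type":"string"}},"required":["moves"]}

```bash
mkdir -p pics; ls; python3 - <<'E'
from station import r
import cv2,numpy as np
s=r.get_state();print(s,r.grasp_offset)
for n in("top","scene"):
    im,d=r.grab_frame(n);cv2.imwrite(f"pics/{n}0.png",im);np.savez(f"pics/{n}0.npz",im=im,d=d);c=r.calibration(n);print(n,c)
E
```

```text
pics
{'clock': 0.0, 'q': array([-6.53755209e+01,  1.22249942e+01, -2.00838084e+00,  7.58302374e+01,
       -3.36836185e-05,  8.99979842e+01]), 'joint_velocities': array([-0.04872736, -0.01718848, -0.05120256, -0.0611104 ,  0.01018739,
        0.08214161]), 'effort': array([ 5.25310810e-03, -6.86163354e+01,  4.87121701e+01,  1.76425005e-02,
        4.13660782e-04,  5.47743738e-06]), 'ee_pos': array([ 0.20819576, -0.45422659,  0.23081351]), 'tool_rot': array([-1.79936388e+02,  3.14455716e-05,  2.46264949e+01]), 'wrist_force': array([ 1.01117587,  0.22291503, -0.36377925]), 'wrist_torque': array([-0.00949477,  0.03284014, -0.01182155]), 'grip_force': 0.0, 'gripper_width': 0.08523502224058156} 0.0187
top {'fx': 437.486728171037, 'fy': 437.486728171037, 'cx': 328.3762687378958, 'cy': 205.20361219534297, 'extrinsics': array([[-0.02467569, -0.99257062,  0.11914143,  0.47052614],
       [-0.99940678,  0.02735685,  0.02092093, -0.01337824],
       [-0.02402483, -0.11855452, -0.99265686,  1.14445845],
       [ 0.        ,  0.        ,  0.        ,  1.        ]])}
scene {'fx': 510.71718334477885, 'fy': 510.71718334477885, 'cx': 317.58909274913947, 'cy': 196.71475301451125, 'extrinsics': array([[ 0.0490446 ,  0.81499641, -0.57738676,  1.39187016],
       [ 0.99873541, -0.03361834,  0.03738178, -0.05573043],
       [ 0.01105523, -0.57848998, -0.81561457,  1.18055658],
       [ 0.        ,  0.        ,  0.        ,  1.        ]])}
```

View pics/top0.png

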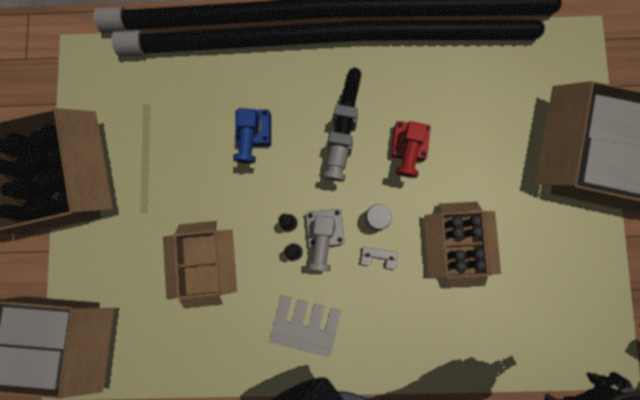

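View pics/scene0.png

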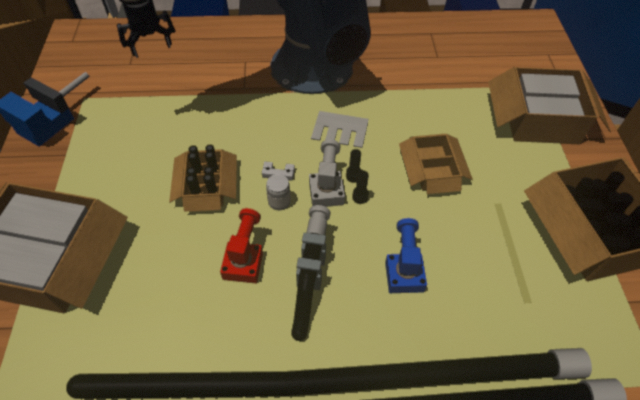

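The top view shows the elbow at (322,235) with its outlet pointing to −x. The bolts are at (288,222) and (293,252), the hose flange at (335,175), the empty carton at (199,265), the tin at (378,217) and the clamp half at (378,258). Next I'll project to metric points.

```bash
cat > h.py <<'E'
import numpy as np,cv2
def cloud(d,c):
    v,u=np.indices(d.shape);P=np.stack([(u-c["cx"])/c["fx"]*d,(v-c["cy"])/c["fy"]*d,d],-1)
    E=c["extrinsics"];return P@E[:3,:3].T+E[:3,3]
E
python3 - <<'E'
from station import r
from h import *
for n in("top",):
    z=np.load(f"pics/{n}0.npz");im,d=z["im"],z["d"];P=cloud(d,r.calibration(n))
    g=P[300:340,380:420,2];print("table",np.median(g),g.std())
    def reg(name,u0,u1,v0,v1,lo,hi):
        p=P[v0:v1,u0:u1].reshape(-1,3);q=p[(p[:,2]>lo)&(p[:,2]<hi)&(d[v0:v1,u0:u1].ravel()>0)]
        if len(q)<4:print(name,len(q));return
        c,(w,h),a=cv2.minAreaRect((q[:,:2]*1000).astype(np.float32))
        print(name,len(q),"mean",q.mean(0).round(4),"rect",np.round(c,1),np.round((w,h),1),round(a,1))
    reg("boltA",275,301,208,234,.095,.13);reg("boltB",281,306,240,264,.095,.13)
    reg("elbow all",304,346,205,278,.085,.14);reg("elbow body",304,346,205,243,.112,.14);reg("elbow fl",304,335,252,278,.085,.14)
    reg("block",300,348,200,255,.035,.055)
    reg("hose fl",318,350,160,188,.08,.14);reg("hose all",318,365,60,188,.08,.14)
    reg("tin",360,396,200,234,.08,.1);reg("clamp",355,402,242,275,.015,.035)
    reg("carton rim",160,240,218,310,.045,.065);reg("carton floor",175,222,230,300,.0,.015)
    reg("full",425,500,200,290,.09,.12)
    # ortho
    S=2;x0,x1,y0,y1=.25,.72,-.16,.36
    p=P.reshape(-1,3);c=im.reshape(-1,3);k=np.argsort(p[:,2]);p=p[k];c=c[k]
    o=np.zeros((int((x1-x0)*1000/S*2)+1,int((y1-y0)*1000/S*2)+1,3),np.uint8)
    rr=((x1-p[:,0])*1000).round().astype(int);cc=((y1-p[:,1])*1000).round().astype(int)
    m=(rr>=1)&(rr<o.shape[0]-1)&(cc>=1)&(cc<o.shape[1]-1)
    for a,b,col in zip(rr[m],cc[m],c[m]): o[a-1:a+2,b-1:b+2]=col
    cv2.imwrite("pics/ortho.png",cv2.convertScaleAbs(o,alpha=1.5))
E
```

```text
table 0.000935409107066909 0.09014784158045794
boltA 137 mean [0.5626 0.1142 0.1095] rect [563.2 114.8] [29.2 28.8] 42.2
boltB 140 mean [0.4881 0.1017 0.1095] rect [488.6 101.8] [28.2 28.5] 87.7
elbow all 939 mean [0.5062 0.0262 0.1109] rect [505.7  27. ] [ 55.6 127.8] 80.9
elbow body 374 mean [0.5457 0.0202 0.1181] rect [546.1  20.6] [45.9 45.8] 80.4
elbow fl 327 mean [0.4611 0.0329 0.1076] rect [463.2  35. ] [55.3 44.5] 86.0
block 729 mean [0.5497 0.0177 0.0455] rect [546.1  20.6] [90.  89.8] 4.1
hose fl 400 mean [ 0.6806 -0.0099  0.105 ] rect [683.5  -7.9] [54.5 50.3] 84.3
hose all 1719 mean [ 0.7647 -0.0271  0.1066] rect [778.5 -29.5] [ 55.6 241.1] 78.0
tin 490 mean [ 0.5663 -0.1124  0.0899] rect [ 566.1 -112.3] [60.1 58.7] 48.3
clamp 495 mean [ 0.4694 -0.1155  0.0242] rect [ 466.5 -115.1] [90.4 44.7] 80.4
carton rim 1745 mean [0.4627 0.3386 0.0521] rect [463.4 340.3] [185.  150.8] 5.0
carton floor 1840 mean [0.4616 0.35   0.0061] rect [462.  350.1] [118.3 178.3] 88.6
full 771 mean [ 0.496  -0.3221  0.0979] rect [ 496.3 -322.6] [128.8  72. ] 0.5
```

View pics/ortho.png

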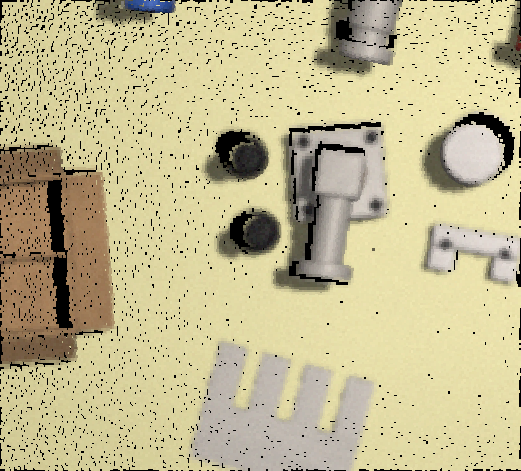

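The ortho view agrees with the given sizes. The elbow axis is at (0.546, 0.0205), with the outlet at yaw ≈171° and the hose at ≈−12°. The bolts are at (0.563, 0.115) and (0.488, 0.102), both 110 mm high. The carton's divider lies across x, near x≈0.467. Now the carton in detail.

```bash
python3 - <<'E'
from station import r
from h import *
z=np.load("pics/top0.npz");P=cloud(z["d"],r.calibration("top"))
p=P[210:315,155:245].reshape(-1,3)
for lo in(.052,.0535,.0545):
    q=p[(p[:,2]>lo)&(p[:,2]<.07)];c,s,a=cv2.minAreaRect((q[:,:2]*1000).astype(np.float32));print(lo,len(q),np.round(c,1),np.round(s,1),a)
S=2.5;x1,y1=.58,.46
o=np.zeros((600,600),np.uint8)
for X,Y,Z in p:
    i,j=int((x1-X)*1000*S),int((y1-Y)*1000*S)
    if 2<=i<598 and 2<=j<598: o[i-1:i+2,j-1:j+2]=np.maximum(o[i-1:i+2,j-1:j+2],np.uint8(np.clip(Z*4000,8,255)))
cv2.imwrite("pics/cart.png",cv2.applyColorMap(o,cv2.COLORMAP_JET))
f=p[(p[:,2]>.002)&(p[:,2]<.009)&(p[:,0]>.37)&(p[:,0]<.55)&(p[:,1]>.30)&(p[:,1]<.40)]
for lo,hi in((.37,.46),(.47,.55)):
    q=f[(f[:,0]>lo)&(f[:,0]<hi)];print(len(q),np.percentile(q,[1,99],axis=0).round(4))
E
```

```text
0.052 911 [463.1 339.7] [174.  130.1] 4.192587852478027
0.0535 714 [463.5 339.6] [170.3 127.2] 3.274631977081299
0.0545 558 [463.6 338.7] [169.8 124.6] 3.7689690589904785
793 [[0.3866 0.3057 0.0023]
 [0.4595 0.3867 0.0088]]
723 [[0.4705 0.3117 0.0022]
 [0.5396 0.3936 0.0088]]
```

View pics/cart.png

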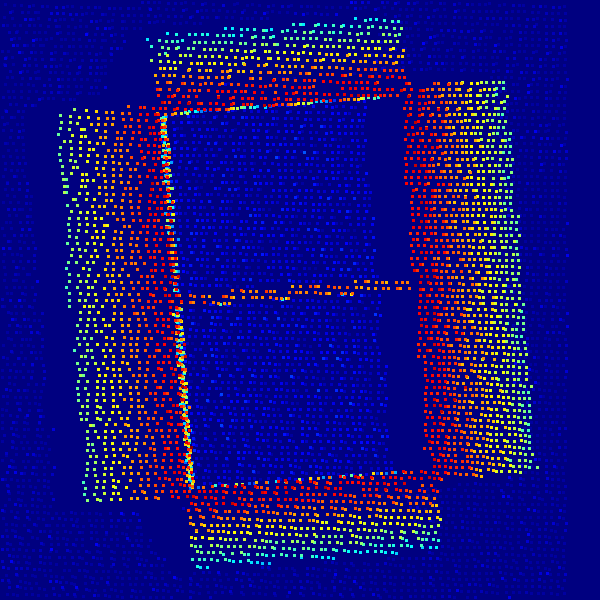

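Call:
arm_command(moves="0 0 0 0 0 1 0.65;0 0 0 0 0 0 0.65;0 0 0 0 0 0 0.65;0 0 0 0 0 0 0.65;0 0 0 0 0 0 0.65;0 0 0 0 0 0 0.65;0 0 0 0 0 0 0.65;0 0 0 0 0 0 0.65;0 0 0 0 0 0 0.65;0 0 0 0 0 0 0.65")

```text
clock: 1.35
ee_pos: [0.2083, -0.4545, 0.2313]
tool_rot: [180.0, -0.0, 14.6]
wrist_force: [-0.0, -0.5, 0.5]
gripper_width: 0.0555
grip_force: 0.0
```

```bash
python3 - <<'E'
from station import r
s=r.get_state();print(s["clock"],s["q"].round(2),s["ee_pos"].round(4),s["tool_rot"].round(2),s["gripper_width"])
E
```

```text
1.35 [-65.37  12.2   -1.97  75.83   0.   100.  ] [ 0.2083 -0.4545  0.2313] [180.    -0.    14.62] 0.055507169752009325
```

Call:
arm_command(moves="0 0 0 0 0 -1 0.65;0 0 0 0 0 -1 0.65;0 0 0 0 0 -1 0.65;0 0 0 0 0 -1 0.65;0 0 0 0 0 -1 0.65;0 0 0 0 0 -1 0.65;0 0 0 0 0 -1 0.65;0 0 0 0 0 -0.54 0.65;0.7 0.45 0 0 0 0 0.65;0.7 0.45 0 0 0 0 0.65")

```text
clock: 2.6
ee_pos: [0.2536, -0.3838, 0.2312]
tool_rot: [180.0, -0.0, 90.0]
wrist_force: [1.4, 0.6, 0.7]
gripper_width: 0.0555
grip_force: 0.0
```

Call:
arm_command(moves="0.8 0.5 0 0 0 0 0.65;0.8 0.5 0 0 0 0 0.65;0.8 0.5 0 0 0 0 0.65;0.8 0.5 0 0 0 0 0.65;0.8 0.5 0 0 0 0 0.65;0.8 0.5 0 0 0 0 0.65;0.8 0.5 0 0 0 0 0.65;0.8 0.5 0 0 0 0 0.65;0.8 0.5 0 0 0 0 0.65;0.8 0.5 0 0 0 0 0.65")

```text
clock: 3.85
ee_pos: [0.5038, 0.0171, 0.2314]
tool_rot: [180.0, 0.0, 90.0]
wrist_force: [0.2, -0.5, 1.0]
gripper_width: 0.0555
grip_force: 0.0
```

Call:
arm_command(moves="0.65 0.394 0 0 0 0 0.65;0.65 0.395 0 0 0 0 0.65;0.65 0.395 0 0 0 0 0.65;0 0 0.4 0 0 0 0.65;0 0 0.4 0 0 0 0.65;0 0 0.4 0 0 0 0.65;0 0 0.3 0 0 0 0.65;0 0 0 0 0 0 0.65;0 0 0 0 0 0 0.65;0 0 0 0 0 0 0.65")

```text
clock: 5.1
ee_pos: [0.5627, 0.1132, 0.1571]
tool_rot: [179.9, -0.0, 90.0]
wrist_force: [-0.1, 0.8, 0.6]
gripper_width: 0.0554
grip_force: 0.0
```

```bash
python3 - <<'E'
from station import r
from h import *
c=r.calibration("wrist");im,d=r.grab_frame("wrist");P=cloud(d,c);print(r.get_state()["ee_pos"],c["extrinsics"].round(3))
m=((P[...,2]>.1)&(P[...,2]<.122)&(d>0)).astype(np.uint8)
n,l,st,ce=cv2.connectedComponentsWithStats(m)
for i in range(1,n):
    if st[i,4]>100:
        q=P[l==i];R=cv2.minAreaRect((q[:,:2]*1000).astype(np.float32));print(st[i],q.mean(0).round(4),np.round(R[0],1),np.round(R[1],1),R[2])
E
```

```text
[0.56266079 0.11320811 0.15696059] [[ 1.     0.     0.001  0.562]
 [ 0.001 -0.951 -0.311  0.193]
 [ 0.001  0.311 -0.951  0.298]
 [ 0.     0.     0.     1.   ]]
[ 546   23   94   92 5384] [0.7259 0.2108 0.1086] [738.9 211.2] [51.6 59.4] 87.22122955322266
[ 300  199   43   43 1438] [0.5641 0.1157 0.1079] [564.1 114.3] [29.8 29.8] 33.43986129760742
[ 195  215   44   42 1438] [0.49   0.1035 0.1077] [488.7 102.3] [30.  29.4] 24.924409866333008
[166 283  36  21 325] [0.456  0.0541 0.1038] [458.6  51.8] [13.1 26.2] 50.17278289794922
[ 254  299   78   55 3202] [0.5446 0.0297 0.1126] [540.8  24.5] [40.  59.1] 81.48336029052734
[ 538  343  102   57 3105] [ 0.7981 -0.0242  0.1079] [797.9 -32.2] [ 52.7 111. ] 77.66460418701172
[428 353  25  21 337] [ 0.6627 -0.0139  0.1085] [666.8 -15.4] [25.  15.4] 77.56673431396484
```

Call:
arm_command(moves="0.026 0.018 0.2 0 0 0 0.65;0 0 0.4 0 0 0 0.65;0 0 0.4 0 0 0 0.65;0 0 0.4 0 0 0 0.65;0 0 0.38 0 0 0 0.65;0 0 0 0 0 0 0.65;0 0 0 0 0 0 0;0 0 0 0 0 0 0;0 0 0 0 0 0 0;0 0 0 0 0 0 0")

```text
clock: 6.4
ee_pos: [0.5639, 0.1146, 0.0682]
tool_rot: [179.9, -0.0, 90.0]
wrist_force: [0.9, -0.9, 6.8]
gripper_width: 0.0284
grip_force: 59.0
```

Call:
arm_command(moves="0 0 -0.3 0 0 0 0;0 0 -0.7 0 0 0 0;0 0 -0.7 0 0 0 0;0.5 -0.177 0 0 0 0 0;0.7 -0.177 0 0 0 0 0;0.7 -0.177 0 0 0 0 0;0.7 -0.177 0 0 0 0 0;0.7 -0.177 0 0 0 0 0;0.7 -0.177 0 0 0 0 0;0.584 -0.18 0 0 0 0 0")

```text
clock: 7.65
ee_pos: [0.5002, 0.3448, 0.1528]
tool_rot: [-180.0, 0.0, 90.1]
wrist_force: [0.2, 0.7, -6.2]
gripper_width: 0.0286
grip_force: 60.7
```

Call:
arm_command(moves="0 0 0 0 0 0 0;0 0 0 0 0 0 0;0 0 0.4 0 0 0 0;0 0 0.4 0 0 0 0;0 0 0.4 0 0 0 0;0 0 0.3 0 0 0 0;0 0 0 0 0 0 0;0 0 0 0 0 0 0;0 0 0 0 0 0 0;0 0 0 0 0 0 0")

```text
clock: 8.9
ee_pos: [0.5012, 0.3438, 0.0778]
tool_rot: [180.0, -0.0, 90.0]
wrist_force: [-0.0, -0.6, -5.8]
gripper_width: 0.0285
grip_force: 60.4
```

Call:
arm_command(moves="0 0 0.04 0 0 0 0;0 0 0.03 0 0 0 0;0 0 0.015 0 0 0 0;0 0 0 0 0 0 0;0 0 0 0 0 0 0.65;0 0 0 0 0 0 0.65;0 0 0 0 0 0 0.65;0 0 0 0 0 0 0.65;0 0 0 0 0 0 0.65;0 0 0 0 0 0 0.65")

```text
clock: 10.15
ee_pos: [0.501, 0.3436, 0.0731]
tool_rot: [-180.0, -0.0, 90.0]
wrist_force: [-0.1, -0.6, 0.9]
gripper_width: 0.0552
grip_force: 0.0
```

Call:
arm_command(moves="0 0 -0.2 0 0 0 0.65;0 0 -0.5 0 0 0 0.65;0 0 -0.7 0 0 0 0.65;0 0 -0.3 0 0 0 0.65;-0.8 -0.04 0 0 0 0 0.65;-0.8 -0.04 0 0 0 0 0.65;-0.8 -0.04 0 0 0 0 0.65;-0.8 -0.04 0 0 0 0 0.65;-0.8 -0.04 0 0 0 0 0.65;-0.8 -0.05 0 0 0 0 0.65")

```text
clock: 11.4
ee_pos: [0.4883, 0.1023, 0.158]
tool_rot: [-180.0, 0.0, 90.0]
wrist_force: [-0.6, -0.2, 0.5]
gripper_width: 0.0554
grip_force: 0.0
```

Call:
arm_command(moves="0 0 0 0 0 0 0.65;0 0 0.4 0 0 0 0.65;0 0 0.5 0 0 0 0.65;0 0 0.5 0 0 0 0.65;0 0 0.4 0 0 0 0.65;0 0 0 0 0 0 0.65;0 0 0 0 0 0 0;0 0 0 0 0 0 0;0 0 0 0 0 0 0;0 0 0 0 0 0 0")

```text
clock: 12.65
ee_pos: [0.4891, 0.1039, 0.0691]
tool_rot: [179.9, -0.0, 90.0]
wrist_force: [-2.1, 0.9, 7.0]
gripper_width: 0.0288
grip_force: 58.7
```

Call:
arm_command(moves="0 0 -0.3 0 0 0 0;0 0 -0.7 0 0 0 0;0 0 -0.7 0 0 0 0;0.6 -0.187 0 0 0 0 0;0.7 -0.187 0 0 0 0 0;0.7 -0.187 0 0 0 0 0;0.7 -0.187 0 0 0 0 0;0.7 -0.187 0 0 0 0 0;0.7 -0.187 0 0 0 0 0;0.6 -0.168 0 0 0 0 0")

```text
clock: 13.9
ee_pos: [0.4235, 0.3398, 0.154]
tool_rot: [180.0, -0.0, 90.0]
wrist_force: [0.4, 0.2, -5.6]
gripper_width: 0.0291
grip_force: 60.6
```

Call:
arm_command(moves="0 0 0 0 0 0 0;0 0 0 0 0 0 0;0 0 0.4 0 0 0 0;0 0 0.4 0 0 0 0;0 0 0.4 0 0 0 0;0 0 0.3 0 0 0 0;0 0 0 0 0 0 0;0 0 0 0 0 0 0;0 0 0 0 0 0 0;0 0 0 0 0 0 0")

```text
clock: 15.15
ee_pos: [0.4242, 0.3388, 0.0785]
tool_rot: [180.0, -0.0, 90.0]
wrist_force: [0.1, 1.1, -5.5]
gripper_width: 0.0288
grip_force: 60.4
```

Call:
arm_command(moves="0 0 0.04 0 0 0 0;0 0 0.03 0 0 0 0;0 0 0.015 0 0 0 0;0 0 0 0 0 0 0;0 0 0 0 0 0 0.65;0 0 0 0 0 0 0.65;0 0 0 0 0 0 0.65;0 0 0 0 0 0 0.65;0 0 0 0 0 0 0.65;0 0 0 0 0 0 0.65")

```text
clock: 16.4
ee_pos: [0.424, 0.3386, 0.0738]
tool_rot: [-180.0, 0.0, 90.0]
wrist_force: [0.0, 0.7, -0.6]
gripper_width: 0.0557
grip_force: 0.0
```

Call:
arm_command(moves="0 0 -0.2 0 0 0 0.65;0 0 -0.5 0 0 0 0.65;0 0 -0.7 0 0 0 0.65;0 0 -0.7 0 0 0 0.65;-0.8 0 0 0 0 0 0.65;-0.8 0 0 0 0 0 0.65;0 0 0 0 0 0 0.65;0 0 0 0 0 0 0.65;0 0 0 0 0 0 0.65;0 0 0 0 0 0 0.65")

```text
clock: 17.65
ee_pos: [0.4239, 0.2592, 0.1787]
tool_rot: [-180.0, 0.0, 90.1]
wrist_force: [-0.1, 0.1, -0.2]
gripper_width: 0.0555
grip_force: 0.0
```

```bash
python3 - <<'E'
from station import r
from h import *
im,d=r.grab_frame("top");P=cloud(d,r.calibration("top"));cv2.imwrite("pics/t1.png",im)
m=((P[...,2]>.095)&(P[...,2]<.125)&(d>0)).astype(np.uint8)
n,l,st,ce=cv2.connectedComponentsWithStats(m)
for i in range(1,n):
    q=P[l==i];R=cv2.minAreaRect((q[:,:2]*1000).astype(np.float32))
    if st[i,4]>40 and 400<R[0][0]<720 and abs(R[0][1])<400:
        print(st[i],q.mean(0).round(4),np.round(R[0],1),np.round(R[1],1),R[2])
print(r.get_state()["ee_pos"],r.get_state()["q"].round(1))
E
```

```text
[307 215  28  57 915] [0.5068 0.0262 0.111 ] [505.5  25.7] [ 54.4 128. ] 79.59877014160156
[453 217  10  10  81] [ 0.5486 -0.2981  0.0985] [ 548.6 -298. ] [22.3 21.8] 87.0873794555664
[472 216  12  21 178] [ 0.5365 -0.3441  0.0986] [ 536.7 -344. ] [25.7 48.1] 89.763427734375
[453 228  11  10  87] [ 0.5227 -0.2986  0.0986] [ 522.4 -298. ] [24.  21.7] 87.3869400024414
[182 242  15  13 148] [0.5008 0.3411 0.1138] [501.6 342.9] [28.4 28.6] 87.48155212402344
[475 249  11  10  91] [ 0.4714 -0.3458  0.0983] [ 471.6 -346. ] [23.8 21.1] 88.57563018798828
[455 250  12  22 176] [ 0.4566 -0.3002  0.0985] [ 456.5 -300. ] [49.5 24. ] 1.44931161403656
[476 260  11  11  93] [ 0.4453 -0.3466  0.0983] [ 444.9 -346.4] [23.4 24.5] 37.736572265625
[0.42395739 0.2590707  0.17870885] [ 31.4  12.7  -8.9  68.3   0.  121.4]
```

Call:
arm_command(moves="-0.6 0.3 0 0 0 0 0.8;-0.7 0.36 0 0 0 0 0.8;-0.7 0.36 0 0 0 0 0.8;-0.7 0.36 0 0 0 0 0.8;-0.7 0.36 0 0 0 0 0.8;-0.7 0.36 0 0 0 0 0.8;-0.672 0.342 0 0 0 0 0.8;0 0 0 0 0 -1 0.8;0 0 0 0 0 -1 0.8;0 0 0 0 0 -1 0.8")

```text
clock: 18.95
ee_pos: [0.5463, 0.0202, 0.1786]
tool_rot: [-180.0, -0.0, 120.4]
wrist_force: [0.0, -0.3, -0.0]
gripper_width: 0.0685
grip_force: 0.0
```

Call:
arm_command(moves="0 0 0 0 0 -1 0.8;0 0 0 0 0 -1 0.8;0 0 0 0 0 -1 0.8;0 0 0 0 0 -1 0.8;0 0 0 0 0 -1 0.8;0 0 0 0 0 -1 0.8;0 0 0 0 0 -1 0.8;0 0 0 0 0 -1 0.8;0 0 0 0 0 -1 0.8;0 0 0 0 0 -1 0.8")

```text
clock: 20.2
ee_pos: [0.5463, 0.0203, 0.1787]
tool_rot: [180.0, -0.0, -139.6]
wrist_force: [-0.0, -0.8, -0.1]
gripper_width: 0.0684
grip_force: 0.0
```

Call:
arm_command(moves="0 0 0 0 0 -1 0.8;0 0 0 0 0 -1 0.8;0 0 0 0 0 -1 0.8;0 0 0 0 0 -1 0.8;0 0 0 0 0 -1 0.8;0 0 0 0 0 -1 0.8;0 0 0 0 0 -1 0.8;0 0 0 0 0 -1 0.8;0 0 0 0 0 -1 0.8;0 0 0 0 0 -1 0.8")

```text
clock: 21.45
ee_pos: [0.5463, 0.0203, 0.1787]
tool_rot: [180.0, 0.0, -39.6]
wrist_force: [0.3, -0.6, 0.1]
gripper_width: 0.0682
grip_force: 0.0
```

Call:
arm_command(moves="0 0 0 0 0 -1 0.8;0 0 0 0 0 -1 0.8;0 0 0 0 0 -1 0.8;0 0 0 0 0 0 0.8;0 0 0 0 0 0 0.8;0 0 0 0 0 0 0.8;0 0 0 0 0 0 0.8;0 0 0 0 0 0 0.8;0 0 0 0 0 0 0.8;0 0 0 0 0 0 0.8")

```text
clock: 22.7
ee_pos: [0.5462, 0.02, 0.1788]
tool_rot: [180.0, 0.0, -10.0]
wrist_force: [-0.2, -0.1, 0.0]
gripper_width: 0.0681
grip_force: 0.0
```

```bash
python3 - <<'E'
from station import r
from h import *
s=r.get_state();print(s["ee_pos"],s["tool_rot"].round(2),s["q"].round(1),s["gripper_width"])
c=r.calibration("wrist");im,d=r.grab_frame("wrist");P=cloud(d,c)
def rect(m,t):
    q=P[m];R=cv2.minAreaRect((q[:,:2]*1000).astype(np.float32));print(t,len(q),q.mean(0).round(4),np.round(R[0],1),np.round(R[1],1),R[2])
X,Y,Z=P[...,0],P[...,1],P[...,2]
rect((abs(X-.546)<.04)&(abs(Y-.02)<.04)&(Z>.11)&(Z<.122),"body")
rect((X>.42)&(X<.58)&(abs(Y-.025)<.05)&(Z>.08)&(Z<.122),"all")
rect((X>.64)&(X<.9)&(abs(Y+.03)<.06)&(Z>.08)&(Z<.122),"hose")
im,d=r.grab_frame("top");P=cloud(d,r.calibration("top"));X,Y,Z=P[...,0],P[...,1],P[...,2]
rect((X>.38)&(X<.46)&(Y>.29)&(Y<.39)&(Z>.09)&(Z<.13),"boltB")
rect((X>.46)&(X<.55)&(Y>.29)&(Y<.39)&(Z>.09)&(Z<.13),"boltA")
E
```

```text
[0.54620356 0.02004504 0.17879062] [180.     0.    -9.98] [   2.1   18.5   -1.2   70.3   -0.  -167.9] 0.0681495882070906
body 3486 [0.5483 0.0184 0.116 ] [546.6  18.6] [46.2 45.6] 80.6892318725586
all 7885 [0.5135 0.0239 0.1086] [505.9  25.6] [ 55.1 128.4] 81.0718002319336
hose 3379 [ 0.6703 -0.0078  0.1044] [676.1  -9.5] [55. 31.] 77.88664245605469
boltB 174 [0.4234 0.3342 0.1121] [423.1 336.5] [29.8 29.6] 18.857646942138672
boltA 161 [0.5004 0.3404 0.1123] [500.5 342.1] [28.1 28.7] 41.687049865722656
```

Call:
arm_command(moves="0 0 0.3 0 0 -0.08 0.8;0 0 0.5 0 0 0 0.8;0 0 0.5 0 0 0 0.8;0 0 0.4 0 0 0 0.8;0 0 0.25 0 0 0 0.8;0 0 0 0 0 0 0.8;0 0 0 0 0 0 0;0 0 0 0 0 0 0;0 0 0 0 0 0 0;0 0 0 0 0 0 0")

```text
clock: 24.05
ee_pos: [0.5467, 0.0198, 0.0822]
tool_rot: [180.0, -0.1, -9.2]
wrist_force: [-2.9, -2.4, 6.3]
gripper_width: 0.0454
grip_force: 60.5
```

Call:
arm_command(moves="0 0 0.003 0 0 0.5 0;0 0 0.003 0 0 0.8 0;0 0 0.003 0 0 0.9 0;0 0 0.003 0 0 0.9 0;0 0 0.003 0 0 0.9 0;0 0 0.003 0 0 0.9 0;0 0 0.003 0 0 0.9 0;0 0 0.003 0 0 0.9 0;0 0 0.003 0 0 0.5 0;0 0 0 0 0 0 0")

```text
clock: 25.3
ee_pos: [0.5471, 0.0197, 0.0811]
tool_rot: [-179.9, -0.1, -81.3]
wrist_force: [-0.6, -3.7, 7.7]
gripper_width: 0.0454
grip_force: 60.8
```

Good: 72° turned with low forces. 111° to go.

Call:
arm_command(moves="0 0 0.003 0 0 0.5 0;0 0 0.003 0 0 0.8 0;0 0 0.003 0 0 0.9 0;0 0 0.003 0 0 0.9 0;0 0 0.003 0 0 0.9 0;0 0 0.003 0 0 0.9 0;0 0 0.003 0 0 0.9 0;0 0 0.003 0 0 0.9 0;0 0 0.003 0 0 0.5 0;0 0 0 0 0 0 0")

```text
clock: 26.55
ee_pos: [0.5471, 0.0193, 0.0798]
tool_rot: [-179.9, 0.1, -153.3]
wrist_force: [-1.9, -5.8, 9.1]
gripper_width: 0.0456
grip_force: 61.1
```

Call:
arm_command(moves="0 0 0.003 0 0 0.6 0;0 0 0.003 0 0 0.8 0;0 0 0.003 0 0 0.9 0;0 0 0.003 0 0 0.8 0;0 0 0.003 0 0 0.6 0;0 0 0 0 0 0 0;0 0 0 0 0 0 0;0 0 0 0 0 0 0;0 0 0 0 0 0 0;0 0 0 0 0 0 0")

```text
clock: 27.8
ee_pos: [0.5469, 0.0192, 0.0791]
tool_rot: [-179.9, 0.1, 169.8]
wrist_force: [-2.4, -6.5, 12.1]
gripper_width: 0.0452
grip_force: 61.5
```

```bash
cat > m.py <<'E'
from station import r
from h import *
im,d=r.grab_frame("top");P=cloud(d,r.calibration("top"));X,Y,Z=P[...,0],P[...,1],P[...,2]
def rect(m,t):
    q=P[m]
    if len(q)<5: print(t,len(q));return
    R=cv2.minAreaRect((q[:,:2]*1000).astype(np.float32));print(t,len(q),q.mean(0).round(4),np.round(R[0],1),np.round(R[1],1),R[2])
rect((abs(X-.546)<.04)&(abs(Y-.02)<.04)&(Z>.11)&(Z<.122),"body")
rect((X>.51)&(X<.655)&(abs(Y-.0)<.06)&(Z>.08)&(Z<.122),"all")
rect((X>.595)&(X<.657)&(abs(Y-.0)<.06)&(Z>.05)&(Z<.122),"flange+tube")
rect((X>.657)&(X<.95)&(abs(Y+.03)<.07)&(Z>.08)&(Z<.13),"hose")
rect((abs(X-.566)<.05)&(abs(Y+.112)<.05)&(Z>.08)&(Z<.1),"tin")
print(r.get_state()["tool_rot"])
cv2.imwrite("pics/m.png",cv2.resize(im[130:310,160:440],None,fx=2.8,fy=2.8))
E
python3 m.py
```

```text
body 0
all 0
flange+tube 0
hose 1325 [ 0.7895 -0.0317  0.107 ] [784.4 -30.8] [ 55.7 229.4] 78.04497528076172
tin 486 [ 0.5663 -0.1123  0.09  ] [ 566.3 -113.1] [60.  58.3] 51.46609878540039
[-1.79921941e+02  1.20453859e-01  1.69783375e+02]
```

View pics/m.png

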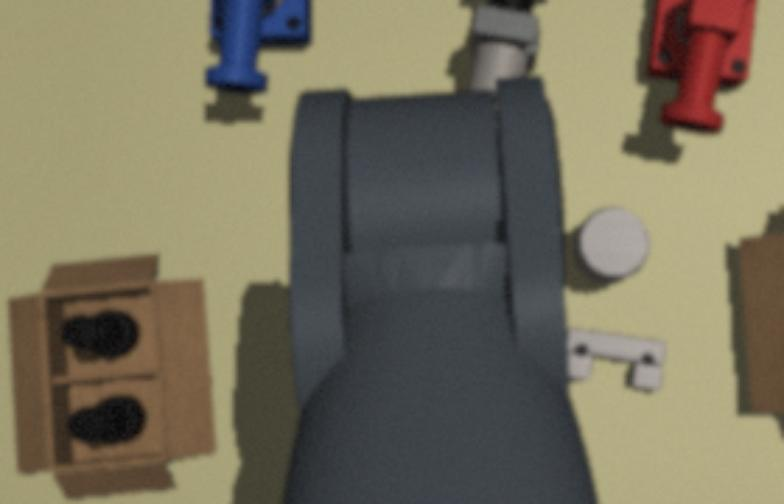

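The picture shows both bolts standing in the carton, at (105,335) and (110,420). The tin and clamp half are unmoved, and the arm hides the elbow. I'll finish the last ~1.9°, release and back off.

Call:
arm_command(moves="0 0 0 0 0 0.1 0;0 0 0 0 0 0.09 0;0 0 0 0 0 0 0;0 0 0 0 0 0 0;0 0 0 0 0 0 0.75;0 0 0 0 0 0 0.75;0 0 0 0 0 0 0.75;0 0 0 0 0 0 0.75;0 0 0 0 0 0 0.75;0 0 0 0 0 0 0.75")

```text
clock: 29.1
ee_pos: [0.5462, 0.02, 0.0778]
tool_rot: [-180.0, -0.0, 167.9]
wrist_force: [-0.1, -0.7, -0.7]
gripper_width: 0.0642
grip_force: 0.0
```

Call:
arm_command(moves="0 0 -0.3 0 0 0 0.75;0 0 -0.7 0 0 0 0.75;0 0 -0.8 0 0 0 0.75;0 0 -0.6 0 0 0 0.75;0.7 0 0 0 0 0 0.75;0.7 0 0 0 0 0 0.75;0.7 0 0 0 0 0 0.75;0.7 0 0 0 0 0 0.75;0.7 0 0 0 0 0 0.75;0 0 0 0 0 0 0.75")

```text
clock: 30.35
ee_pos: [0.3737, 0.0569, 0.1991]
tool_rot: [180.0, 0.1, 168.0]
wrist_force: [1.8, -0.2, -0.8]
gripper_width: 0.0642
grip_force: 0.0
```

```bash
python3 m.py
```

```text
body 373 [0.5458 0.0204 0.115 ] [545.9  20.4] [45.6 46. ] 78.19026947021484
all 930 [0.5847 0.0119 0.1075] [585.7  11.1] [ 55.5 128.5] 79.72198486328125
flange+tube 396 [0.6255 0.0034 0.1033] [626.  -2.] [60.  59.6] 1.977805733680725
hose 1716 [ 0.7654 -0.0272  0.1065] [779.2 -29.9] [ 56.1 242.1] 78.1177978515625
tin 484 [ 0.5662 -0.1121  0.0901] [ 565.7 -111.7] [59.7 58.1] 85.74711608886719
[1.79962289e+02 1.04138775e-01 1.67965464e+02]
```

View pics/m.png

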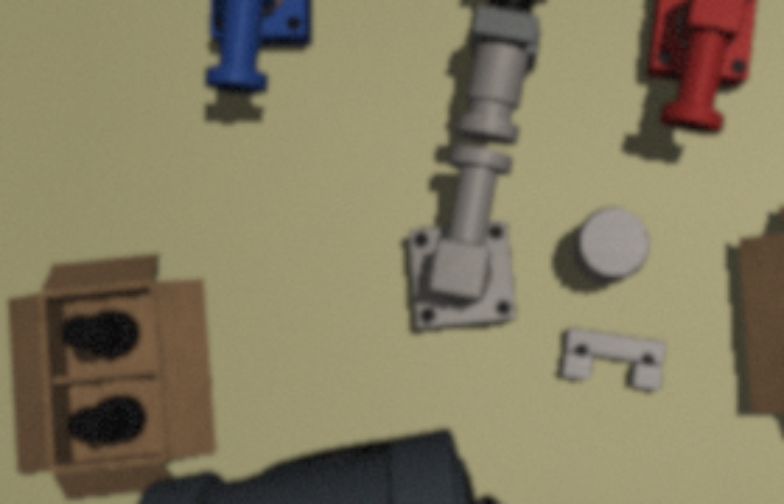

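The picture shows the elbow flange (480,158) squarely facing the hose flange (488,125), the bolts upright in the carton and the arm clear. The measured elbow yaw is ≈−12° and the hose is at −12°, so I'm handing in.

```bash
python3 -c "
from station import r
print(r.close_job())"
```

```text
the job is handed in; nothing more can be done
None
```

The job is handed in, though no verdict came back: both bolts stand upright, one in each carton compartment, the elbow is screwed in about 183° so its flange faces the hose flange (both measured at about −12°), and the arm is clear with the tin and clamp half unmoved.

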